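Change over the packs in a reagent carousel

TASK

Change over the reagent carousel. First turn the carousel, which is pushed round by its spokes, until the spent pack comes into the loading opening of the clear cover, and put that pack in the grey discard tray; then unclip every fresh pack from the storage rail by lifting it up past its sprung catch, and stand each upright in a bay of its own, loading through the opening and pushing the carousel on from bay to bay. Finish with every fresh pack under the cover and an empty bay squarely in the opening, never tip a fresh pack over, and leave the other things on the bench where they are.

Things in the scene. Friction and masses are not known exactly. Their poses are not given: they have to be found in the camera images.
- fresh_a: fresh reagent pack, hung on the rail (None if absent). White body 50 (x) x 36 (y) x 62 mm tall; grey grip tab on top, 30 (x) x 24 mm (y), 62 to 92 mm above the underside; on its +x side a hook 22 mm wide, out to 38 mm from the origin, 34 to 62 mm up, open downward: slot from x = 25 to 32 mm, closed above at 54 mm. About 0.2 kg. Origin: centre of the body's underside; z up when upright
- fresh_b: another fresh reagent pack like fresh_a, hung on the rail at the start (None if absent)
- fresh_c: another fresh reagent pack like fresh_a, hung on the rail at the start (None if absent)
- fresh_d: another fresh reagent pack like fresh_a, hung on the rail at the start (None if absent)
- spent_a: spent reagent pack, standing at the start in a covered bay of the carousel, hook towards the hub; same shape and origin as fresh_a. Only one of spent_a, spent_b, spent_c is present, the others are None
- spent_b: spent reagent pack, standing at the start in a covered bay of the carousel, hook towards the hub; same shape and origin as fresh_a. Only one of spent_a, spent_b, spent_c is present, the others are None
- spent_c: spent reagent pack, standing at the start in a covered bay of the carousel, hook towards the hub; same shape and origin as fresh_a. Only one of spent_a, spent_b, spent_c is present, the others are None
- changer: fixed reagent changer: white drum 224 mm across; white housing 150 mm tall on its +x side. Origin: on the bench, on the carousel's axis; -x points out through the loading opening, towards the robot. A clear solid cover (130 to 134 mm above the bench, radius 121 mm) lies over all but a 90-degree opening centred on -x. A slim probe arm, seen only, is over its rear
- opening (a point): fixed point of the changer on its -x side, 88 mm from the axis and 30 mm above the bench: where a bay's floor centre stands when that bay is squarely in the loading opening
- carousel (a joint): carousel angle, rad, anticlockwise from above, 0 at the start; turns endlessly either way. Six level spokes, rods 12 mm thick, 80 mm above the bench, one midway between each two bays, reach out under the cover to 182 mm from the axis, with 22 mm end balls. Pushed sideways outside the cover (under 8 N) they turn it; a sprung detent holds it each 60 degrees and snaps it on past half-way
- bay0 (a point): floor centre of a carousel bay, 30 mm above the bench, 88 mm from the axis, turning with the carousel; in the opening at the start. A pocket 60 mm (radial) x 44 mm with walls 16 mm high, open above; a pack fits with its 50 mm side radial, its hook towards the hub. Bays 0 to 5 follow 60 degrees apart, anticlockwise from above
- bay1 (a point): floor centre of carousel bay 1, same as bay0
- bay2 (a point): floor centre of carousel bay 2, same as bay0
- bay3 (a point): floor centre of carousel bay 3, same as bay0
- bay4 (a point): floor centre of carousel bay 4, same as bay0
- bay5 (a point): floor centre of carousel bay 5, same as bay0
- rail: fixed storage rail. Origin: on the bench under the rail strip (5 mm thick, along y, top edge 84 mm up). Foot: x -75 to 55, y +-175 mm, 8 mm tall. Packs hang on the -x side, undersides 30 mm up, at y = -120, -40, 40, 120 mm. Behind each (x = 12 mm, 97 mm up) a sprung roller catch overlaps the hook: a straight lift of 8 to 18 N frees it; clear of strip and catch bar (109 mm up) after 75 mm of lift
- tray: loose discard tray of grey plastic, open above, outside 130 mm (x) x 170 mm (y) x 50 mm tall, walls and floor 4 mm thick, 0.45 kg. Origin: centre of its underside
- tube_rack: bystander, to be left alone: red microtube rack, a low block 150 x 58 x 28 mm with small tubes in it. Origin: centre of its underside
- tip_box: bystander, to be left alone: pipette-tip box 85 x 125 x 80 mm, grey with a clear lid. Origin: centre of its underside
- wash_bottle: bystander, to be left alone: white plastic bottle, 64 mm across, 170 mm tall. Origin: centre of its underside
- beaker: bystander, to be left alone: open glass beaker, 80 mm across, 100 mm tall. Origin: centre of its underside
- pipette: bystander, to be left alone: hand pipette lying on the bench, about 280 mm long, 26 mm thick (a 40 mm flange near its rear end). Origin: on its underside near mid-length
- tape_roll: bystander, to be left alone: roll of paper tape lying flat, 90 mm across, 24 mm tall. Origin: centre of its underside

How it is judged:
On the way, in this order (a step that is already met when the one before it is completed fails the run):
1. the bay with the spent pack has been pushed round into the loading opening (horizontal distance between each of spent_a, spent_b, spent_c and opening below 0.025 m), for 0.2 s.
2. the spent pack lies or stands in the discard tray (x of spent_a in the frame of tray between -0.065 and 0.065 m and y of spent_a in the frame of tray between -0.085 and 0.085 m and z of each of spent_a, spent_b, spent_c in the frame of tray below 0.07 m and linear speed of each of spent_a, spent_b, spent_c below 0.05 m/s and x of spent_b in the frame of tray between -0.065 and 0.065 m and y of spent_b in the frame of tray between -0.085 and 0.085 m and x of spent_c in the frame of tray between -0.065 and 0.065 m and y of spent_c in the frame of tray between -0.085 and 0.085 m), for 0.2 s.
3. every fresh pack is off the rail and stands in a bay of the carousel ((distance between fresh_a and bay0 below 0.014 m or distance between fresh_a and bay1 below 0.014 m or distance between fresh_a and bay2 below 0.014 m or distance between fresh_a and bay3 below 0.014 m or distance between fresh_a and bay4 below 0.014 m or distance between fresh_a and bay5 below 0.014 m) and angle between each of fresh_a, fresh_b, fresh_c, fresh_d's own z axis and vertical below 0.15 rad and (distance between fresh_b and bay0 below 0.014 m or distance between fresh_b and bay1 below 0.014 m or distance between fresh_b and bay2 below 0.014 m or distance between fresh_b and bay3 below 0.014 m or distance between fresh_b and bay4 below 0.014 m or distance between fresh_b and bay5 below 0.014 m) and (distance between fresh_c and bay0 below 0.014 m or distance between fresh_c and bay1 below 0.014 m or distance between fresh_c and bay2 below 0.014 m or distance between fresh_c and bay3 below 0.014 m or distance between fresh_c and bay4 below 0.014 m or distance between fresh_c and bay5 below 0.014 m) and (distance between fresh_d and bay0 below 0.014 m or distance between fresh_d and bay1 below 0.014 m or distance between fresh_d and bay2 below 0.014 m or distance between fresh_d and bay3 below 0.014 m or distance between fresh_d and bay4 below 0.014 m or distance between fresh_d and bay5 below 0.014 m)), for 0.2 s.
At the end, for the whole second after the job is handed in: Fresh packs upright (0.15 rad) in bays, within 14 mm of a bay's floor centre, at rest, over 60 mm from the opening point; some bay within 13 mm of the opening point; spent pack's origin inside the tray, under 70 mm above its underside, at rest; tray level on the bench (all of step 2 and all of step 3 and horizontal distance between each of fresh_a, fresh_b, fresh_c, fresh_d and opening above 0.06 m and linear speed of each of fresh_a, fresh_b, fresh_c, fresh_d below 0.03 m/s and horizontal distance between any of bay0, bay1, bay2, bay3, bay4, bay5 and opening below 0.013 m and angle between tray's own z axis and vertical below 0.1 rad and height (world z) of tray below 0.01 m); the robot touches nothing.
It fails at once if a fresh pack was tipped over (angle between any of fresh_a, fresh_b, fresh_c, fresh_d's own z axis and vertical above 0.8 rad).
It fails at once if a bystander was shifted by more than 40 mm or knocked over (distance of any of tube_rack, tip_box, wash_bottle, beaker, pipette, tape_roll from where it was at the start of the episode above 0.04 m or angle between any of tube_rack, tip_box, wash_bottle, beaker, pipette, tape_roll's own z axis and vertical above 0.5 rad).
Of fresh_a, fresh_b, fresh_c, fresh_d only 2 to 3 are there at a start; the rules pass over those that are not, and their reading is None.
Of spent_a, spent_b, spent_c only 1 to 1 are there at a start; the rules pass over those that are not, and their reading is None.
At some moment in a run one of tray may be knocked a few centimetres aside while the robot is not near it.
It also fails if it takes over 210 s, if anything falls off the work surface, if the arm or the gripper's body presses on something with over 40 N, if the wrist force passes 120 N, or if a joint passes its speed limit or range.

ROBOT

A 7-joint arm with a two-finger parallel gripper is mounted at the origin on the work surface. World frame = base frame: x ahead of the robot, y to its left, z up, the work surface at z = 0. Lengths are in m, angles in rad, forces in N, time in s.
With the tool pointing down it reaches from about 0.4 to 0.85 m from the base axis. Payload 10.4 kg.
Tool frame: the origin (TCP) lies midway between the tips of the shut fingers; the grasp point (between the pads) lies 19 mm behind it (r.grasp_offset is the distance from the TCP to the grasp point, in m); x points along the fingers, y is the direction in which the jaws open and shut, and the axes are right-handed (so a half turn about x gives the same grasp; the last joint's range is limited). The gripper opens to 87 mm and grips with 3 to 60 N. Pads are 19 mm wide; open, the fingers measure 117 mm over their backs; the gripper's body (75 mm by 190 mm) begins 51 mm behind the grasp point.
Start: joints at [1.166, 0.332, -0.065, 1.46, 0.022, 1.35, -0.088], TCP at [0.233, -0.58, 0.223] pointing down, gripper open.
Joint ranges: [-2.6, 2.6], [-0.5, 2.12], [-1.47, 1.34], [0.16, 2.42], [-1.27, 4.41], [0.06, 2.06], [-2.6, 2.6]. Speed limits (rad/s): [2.22, 2.22, 2.79, 2.79, 3.14, 3.14, 3.14].

INTERFACE

Orientations are given as a unit quaternion [x, y, z, w].
In Python, from bench import r, vision, close_job gives the robot as it stands. The module is installed in compiled form; this text tells all that it offers.
- The arm moves only by the shell command python3 -m pendant 'ROWS' [OPENING] [FORCE]. ROWS is text: rows parted by semicolons, each of 6 numbers parted by spaces: the shift along the tool's x, y, z in units of 0.25 m (1.0 is 0.25 m), then the turn, a rotation vector about the tool's x, y, z in units of 1.5 rad (1.0 is 1.5 rad). A call has 1 to 8 rows; each row is the pose to reach, as a shift and turn from the pose commanded when the call began, along the tool's axes at that moment; what a row does not reach only later rows make up. A row lasts 1/10 s, in which the tool goes at most 50 mm and 8.59 degrees, less where a joint would pass 70% of its speed; a pose out of reach is approached as far as the arm can. A call with a number of a shift or a turn outside -1 to 1 is refused whole. A call with a gripper value outside its range is refused whole. OPENING is the gripper command: -1 is shut, 1 is fully open, values between are in proportion, set as the call begins (- or left out, the last holds). The fingers move at their own pace and stop on an object; FORCE is the grip in N (left out, the last holds). Time passes only in rows, so rows that repeat a pose let the fingers close. It gives the time, the measured TCP pose, the force and the opening at its end, in the units of the state.
- r.read_state(): the state, without advancing time (a new reading comes with each control period).
- vision.camera(name): name is "scene" or "top"; returns (picture, depth): 480x640x3 uint8, blue, green, red; 480x640 float32, m along the optical axis (not along the pixel's ray), 0 where there is no reading.
- vision.get_calibration(name): a dict with "camera_matrix" (3x3 intrinsics, pixels), "k1" (the pictures are not rectified: a ray, as slopes to the right and down, at radius r is drawn at 1 + k1 r^2 times it, then the intrinsics apply), "rvec" (rotation vector, rad) and "tvec" (3), from world to camera coordinates, as OpenCV has them. Camera axes: x right, y down, z forward; pixel columns grow to the right and rows downward; lengths in m; the calibration is good to about 2 mm. A picture is of the moment at which its call begins. get_calibration takes no time and is no camera call.
- close_job(): hands the job in, once; it reports no verdict.
The state is a dict: "time": time; "joint_positions": joint angles; "joint_vel": joint speeds; "joint_torque": joint torques, N m; "ee_pos": TCP position; "eef_rot": TCP orientation; "ft_force": force on the tool from outside, world axes, zero at the start; "torque": the same for the moment, N m; "width": finger opening in m.
Only numpy, scipy, OpenCV 4.12 (cv2) and the standard library are available. Lean on these libraries where they do the work, as an engineer would, in place of code of your own. Each camera call takes 0.05 s, during which the arm holds its last target. There are 200 camera calls.

## Working session

There is one attempt and no reset: what is moved stays moved. The work goes in short steps, Python scripts to look and compute and a shell command to move; the robot and the scene stay as the last step left them, time stands still between calls to the robot, and variables do not carry over. Pictures are saved under pics/ and viewed, about 12 in all and at most 16, crops included, and the job is handed in when it is done.

```bash
mkdir -p pics
cat > h.py <<'E'
import numpy as np, cv2
from bench import r, vision
from scipy.spatial.transform import Rotation as R
def cam(name):
    img,d=vision.camera(name); c=vision.get_calibration(name)
    K=np.array(c["camera_matrix"],float);k1=float(c["k1"])
    Rm=cv2.Rodrigues(np.array(c["rvec"],float))[0];t=np.array(c["tvec"],float).ravel()
    H,W=d.shape;v,u=np.mgrid[0:H,0:W]
    p=cv2.undistortPoints(np.stack([u,v],-1).reshape(-1,1,2).astype(np.float64),K,np.array([k1,0,0,0,0.])).reshape(H,W,2)
    P=np.concatenate([p*d[...,None],d[...,None]],-1)
    X=(P-t)@Rm
    X[d==0]=np.nan
    return img,d,X,(K,k1,Rm,t)
def proj(c,p):
    K,k1,Rm,t=c
    return cv2.projectPoints(np.array(p,float).reshape(-1,1,3),cv2.Rodrigues(Rm)[0],t,K,np.array([k1,0,0,0,0.]))[0].reshape(-1,2)
def st():
    s=r.read_state();print("t",round(s["time"],2),"p",np.round(s["ee_pos"],4),"q",np.round(s["eef_rot"],3),"F",np.round(s["ft_force"],1),"w",round(s["width"],4));return s
E
python3 - <<'E'
from h import *
s=st();print(np.round(R.from_quat(s["eef_rot"]).as_matrix(),3))
for n in("scene","top"):
    i,d,X,c=cam(n);cv2.imwrite(f"pics/{n}0.png",i);np.savez(f"{n}0.npz",i=i,X=X)
    print(n,-c[2].T@c[3],c[0])
E
```

```text
t 0.0 p [ 0.2327 -0.5796  0.2217] q [-0.694 -0.135  0.694 -0.134] F [ 0.4  0.1 -0.1] w 0.0867
[[-0.001  0.373 -0.928]
 [ 0.001 -0.928 -0.373]
 [-1.    -0.001  0.   ]]
scene [ 0.97105233 -0.78385598  0.82901586] [[465.70413562   0.         319.24022889]
 [  0.         465.70413562 234.45129958]
 [  0.           0.           1.        ]]
top [0.38702106 0.08206002 1.17817337] [[455.03754548   0.         324.170442  ]
 [  0.         455.03754548 237.39177984]
 [  0.           0.           1.        ]]
```

View pics/scene0.png

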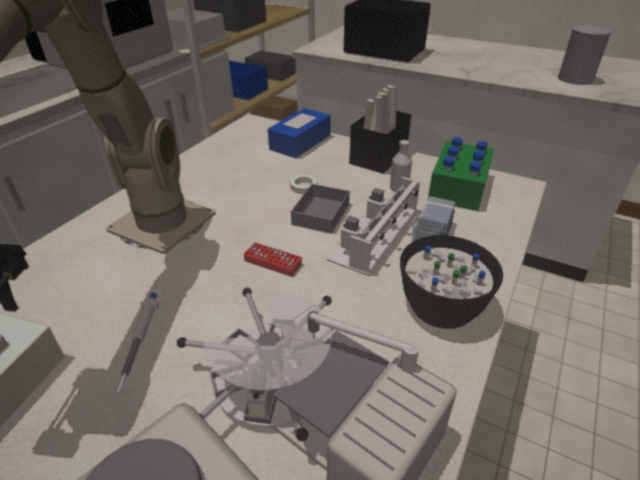

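View pics/top0.png

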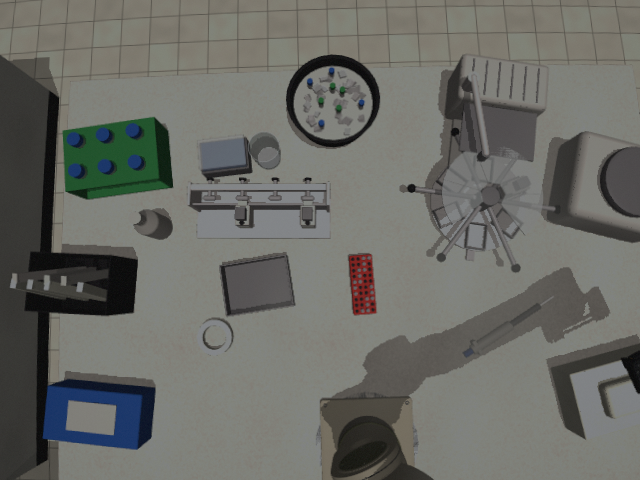

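The top view (up = +x, left = +y) shows two fresh packs on the rail at (241,213) and (307,213). The tray is at (257,285) and the carousel axis at about (490,195), with an open bay near (476,235). Next I'll zoom in on the carousel and rail.

Run:
```python
from h import *
a=np.load("top0.npz");i=a["i"]
c=cv2.resize(i[120:285,395:570],None,fx=3.4,fy=3.4,interpolation=cv2.INTER_CUBIC)
d=np.load("scene0.npz")["i"]
e=cv2.resize(d[280:450,170:350],(595,562),interpolation=cv2.INTER_CUBIC)
cv2.imwrite("pics/c1.png",c)
X=a["X"]
for u,v in [(241,210),(307,210),(241,216),(307,216),(490,195),(411,188),(441,257),(516,268),(557,209),(455,132),(476,235),(257,285),(205,195),(320,195),(440,213),(240,186),(300,186)]:
    print(u,v,np.round(X[v-1:v+2,u-1:u+2].reshape(-1,3).mean(0),4))
# rough height masks
z=X[...,2]
m=(z>.075)&(z<.097)
```

```text
241 210 [0.5816 0.2852 0.1211]
307 210 [0.5766 0.129  0.1211]
241 216 [0.5672 0.2853 0.1211]
307 216 [0.5624 0.1293 0.1207]
490 195 [ 0.6009 -0.3084  0.1167]
411 188 [ 0.6292 -0.1249  0.0892]
441 257 [ 0.4583 -0.1885  0.0892]
516 268 [ 0.4261 -0.3696  0.0886]
557 209 [ 0.5673 -0.484   0.0887]
455 132 [ 0.7688 -0.243   0.0889]
476 235 [ 0.5156 -0.2966  0.0294]
257 285 [0.4058 0.2679 0.0038]
205 195 [0.6345 0.3885 0.059 ]
320 195 [0.6362 0.099  0.0057]
440 213 [ 0.5751 -0.2074  0.0293]
240 186 [0.6427 0.2898 0.1084]
300 186 [0.6381 0.145  0.1077]
```

View pics/c1.png

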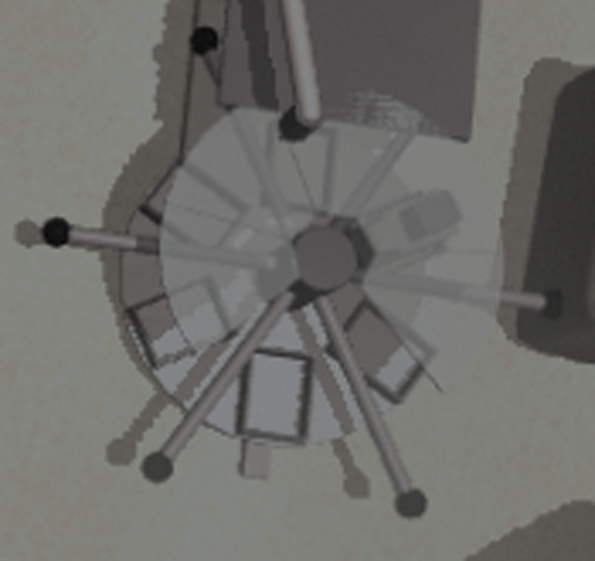

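The spent pack is under the cover at crop (430,215), which is pixel (521,183). That's bay 2, 120° anticlockwise of the opening, so it needs two clockwise pushes. Next I'll refine the measurements.

```bash
cat >> h.py <<'E'
def plan(x,y,z,yawdeg=None,down=True):
    """print shift(units) and turn(units) to reach TCP world pose; yaw = direction of tool y"""
    s=st();M=R.from_quat(s["eef_rot"]).as_matrix()
    d=M.T@(np.array([x,y,z])-s["ee_pos"])/0.25
    out=np.round(d,3);w=np.zeros(3)
    if yawdeg is not None:
        a=np.radians(yawdeg);Yv=np.array([np.cos(a),np.sin(a),0]);Xv=np.array([0,0,-1.]);T=np.stack([Xv,Yv,np.cross(Xv,Yv)],1)
        w=R.from_matrix(M.T@T).as_rotvec()/1.5
    print("ROW",*out,*np.round(w,3));return d
def balls(X,box,zr=(.084,.097)):
    pass
def comps(X,zlo,zhi,u0,v0,u1,v1,amin=6):
    m=np.zeros(X.shape[:2],np.uint8);m[v0:v1,u0:u1]=((X[v0:v1,u0:u1,2]>zlo)&(X[v0:v1,u0:u1,2]<zhi))
    n,l,s,c=cv2.connectedComponentsWithStats(m)
    for k in range(1,n):
        if s[k,4]>=amin:
            P=X[l==k];mm=(P.min(0)+P.max(0))/2
            q=cv2.minAreaRect(P[:,:2].astype(np.float32)*1000)
            print("comp px",np.round(c[k]),"n",s[k,4],"mean",np.round(P.mean(0),4),"rect",np.round(q[0],1),np.round(q[1],1),round(q[2],1))
E
python3 - <<'E'
from h import *
X=np.load("top0.npz")["X"]
print("balls");
B=[]
for u,v in [(411,188),(441,257),(516,268),(557,209),(455,132)]:
    w=X[v-8:v+9,u-8:u+9].reshape(-1,3);zt=np.nanmax(w[:,2]);
    # ball only: fit sphere r=11 on points
    ctr=w[(w[:,2]>.085)&(w[:,2]<.1)]
    top=ctr[:,:2].mean(0)
    from scipy.optimize import least_squares
    pts=w[(w[:,2]>.074)&(w[:,2]<.1)];
    f=least_squares(lambda c:np.linalg.norm(pts-np.r_[c,.08],axis=1)-.011,top,loss="soft_l1",f_scale=.001)
    B.append(f.x);print(u,v,len(pts),np.round(f.x,4))
B=np.array(B)
f=least_squares(lambda c:np.linalg.norm(B-c[:2],axis=1)-c[2],[.5975,-.305,.18]);print("axis",f.x)
print(np.degrees(np.arctan2(B[:,1]-f.x[1],B[:,0]-f.x[0])))
print("tabs");comps(X,.115,.126,195,195,330,240)
print("bodies");comps(X,.085,.097,195,200,330,240)
print("catchbar");comps(X,.1,.114,185,170,335,195)
print("tray rim");comps(X,.04,.06,215,245,300,320,40)
print("spent tab");comps(X,.11,.14,505,165,540,200,4)
E
```

```text
balls
411 188 86 [ 0.6313 -0.1286]
441 257 101 [ 0.4607 -0.1925]
516 268 87 [ 0.4306 -0.3697]
557 209 147 [ 0.5687 -0.4889]
455 132 82 [ 0.7696 -0.2451]
axis [ 0.60056639 -0.30876736  0.1817421 ]
[  80.32132424  140.26924813 -160.28583678 -100.04367301   20.6331726 ]
tabs
comp px [240. 213.] n 129 mean [0.5747 0.2888 0.1204] rect [574.9 288.5] [23.3 29.8] 88.5
comp px [307. 213.] n 128 mean [0.5692 0.1285 0.1204] rect [569.9 129.2] [23.9 29.4] 88.3
bodies
comp px [243. 213.] n 192 mean [0.5799 0.2851 0.0908] rect [580.8 288.8] [61.5 35.2] 0.0
comp px [308. 213.] n 209 mean [0.5739 0.1275 0.0907] rect [575.7 128.1] [34.3 60.7] 88.3
catchbar
comp px [257. 187.] n 1112 mean [0.6401 0.2505 0.1069] rect [643.8 246.9] [343.4  44.3] 88.2
comp px [275. 179.] n 19 mean [0.6589 0.2058 0.1033] rect [658.7 206.5] [14.5  9.5] 68.2
comp px [308. 178.] n 14 mean [0.6571 0.1255 0.1029] rect [657.  125.6] [14.7  3.7] 87.0
tray rim
comp px [255. 285.] n 446 mean [0.4064 0.2668 0.0479] rect [404.9 264.1] [130.6 171.9] 7.7
spent tab
comp px [521. 183.] n 1170 mean [ 0.6256 -0.3802  0.1329] rect [ 627.1 -381.7] [86.1 84.5] 87.5
```

Run:
```python
from h import *
X=np.load("top0.npz")["X"]
for u,v in [(565,150),(560,170),(558,200),(560,225),(580,150),(580,200),(575,238),(600,240),(575,375),(590,400),(620,350)]:
    print(u,v,np.round(X[v,u],3))
w=X[100:300,540:640].reshape(-1,3);w=w[w[:,2]>.12];print(np.nanmin(w,0),np.nanmax(w,0))
plan(.50-.0288,-.3994,.15,-99.8)
```

```text
565 150 [ 0.724 -0.532  0.066]
560 170 [ 0.675 -0.522  0.05 ]
558 200 [ 0.593 -0.497  0.072]
560 225 [ 0.539 -0.537 -0.005]
580 150 [ 0.704 -0.535  0.13 ]
580 200 [ 0.58  -0.519  0.134]
575 238 [ 0.503 -0.574 -0.003]
600 240 [ 0.496 -0.641  0.   ]
575 375 [ 0.168 -0.492  0.098]
590 400 [ 0.108 -0.525  0.098]
620 350 [ 0.209 -0.66   0.016]
[ 0.49842429 -0.68607343  0.12001704] [ 0.8256466  -0.41846295  0.17424558]
t 0.1 p [ 0.2327 -0.5797  0.2219] q [-0.694 -0.135  0.694 -0.134] F [ 0.8  0.5 -0.8] w 0.0875
ROW 0.288 -0.313 -1.154 0.369 0.0 0.001
```

```bash
python3 -m pendant '0.2 -0.31 -1 0.369 0 0;0.2 -0.31 -1 0.369 0 0;0.2 -0.31 -1 0.369 0 0;0.2 -0.31 -1 0.369 0 0;0.2 -0.31 -1 0.369 0 0;0.2 -0.31 -1 0.369 0 0;0.2 -0.31 -1 0.369 0 0;0.2 -0.31 -1 0.369 0 0' -1 30; python3 -c "
from h import *
plan(.4712,-.3994,.072,-99.8)"
```

```text
time: 0.9
ee_pos: [0.4358, -0.4149, 0.1722]
eef_rot: [-0.704, 0.06, 0.705, 0.06]
ft_force: [0.1, -0.9, 0.3]
width: 0.031
t 0.9 p [ 0.4358 -0.4149  0.1722] q [-0.704  0.06   0.705  0.06 ] F [ 0.1 -0.9  0.3] w 0.031
ROW 0.401 -0.085 -0.129 0.0 0.001 0.0
```

```bash
python3 -m pendant '0 -0.085 -0.129 0 0 0;0.2 -0.085 -0.129 0 0 0;0.3 -0.085 -0.129 0 0 0;0.401 -0.085 -0.129 0 0 0;0.401 -0.085 -0.129 0 0 0;0.401 -0.085 -0.129 0 0 0'; python3 -c "
from h import *
plan(.4712,-.3994,.072,-99.8)"; python3 -m pendant '0 -0.065 0.056 0 0 0;0 -0.129 0.099 0 0 0;0 -0.208 0.138 0 0 0;0 -0.282 0.162 0 0 0;0 -0.368 0.179 0 0 0;0 -0.445 0.184 0 0 0;0 -0.489 0.182 0 0 0;0 -0.489 0.182 0 0 0';python3 -m pendant '-0.1 0 0 0 0 0;-0.2 0 0 0 0 0'
python3 - <<'E'
from h import *
i,d,X,c=cam("top");cv2.imwrite("pics/t1.png",cv2.resize(i[120:285,380:570],None,fx=3,fy=3));st()
E
```

```text
time: 1.5
ee_pos: [0.4705, -0.4008, 0.073]
eef_rot: [-0.704, 0.061, 0.705, 0.061]
ft_force: [-1.2, 0.4, 0.7]
width: 0.0003
t 1.5 p [ 0.4705 -0.4008  0.073 ] q [-0.704  0.061  0.705  0.061] F [-1.2  0.4  0.7] w 0.0003
ROW 0.004 -0.006 -0.002 -0.002 0.0 -0.0
time: 2.3
ee_pos: [0.4486, -0.2708, 0.074]
eef_rot: [0.705, -0.06, -0.704, -0.06]
ft_force: [-0.6, -0.1, 0.2]
width: 0.0004
time: 2.5
ee_pos: [0.4467, -0.2719, 0.1229]
eef_rot: [-0.704, 0.061, 0.705, 0.061]
ft_force: [0.6, -0.3, 0.5]
width: 0.0
t 2.55 p [ 0.4489 -0.2731  0.1275] q [ 0.706 -0.062 -0.703 -0.06 ] F [ 2.1 -1.4  3.9] w 0.0006
```

View pics/t1.png

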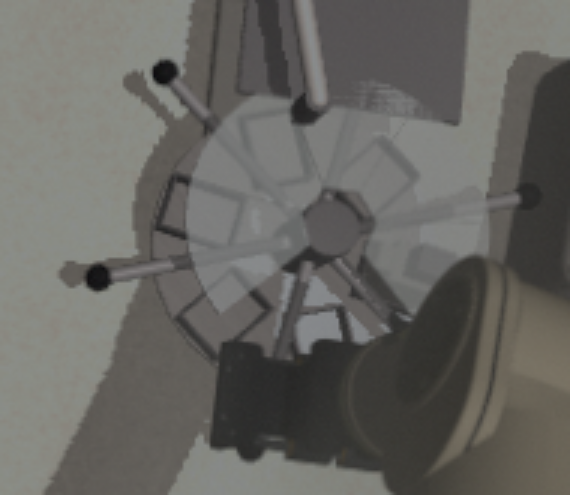

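The carousel is partway through the snap, about 45° on, with the spent pack at crop (440,265). I'll back off to the start of the next push and measure again.

```bash
python3 -m pendant '-0.1 0.1 -0.03 0 0 0;-0.1 0.3 -0.1 0 0 0;-0.1 0.489 -0.182 0 0 0;-0.1 0.489 -0.182 0 0 0;-0.1 0.489 -0.182 0 0 0';  cat >> h.py <<'E'
def caro(save=None):
    i,d,X,c=cam("top")
    if save: cv2.imwrite(save,cv2.resize(i[120:285,380:570],None,fx=3,fy=3))
    ax=np.array([.6006,-.3088]);P=X.reshape(-1,3);q=P[:,:2]-ax;rr=np.hypot(*q.T)
    m=(rr>.13)&(rr<.19)&(abs(P[:,2]-.087)<.004);a=np.degrees(np.arctan2(q[m,1],q[m,0]))%60
    h,_=np.histogram(a,30,(0,60));print("spoke angle mod60 hist (2deg bins; rest=20.2):",h)
E
python3 -c "
from h import *
caro('pics/t2.png');plan(.4712,-.3994,.072,-99.8)"
```

```text
time: 3.05
ee_pos: [0.4705, -0.4016, 0.1467]
eef_rot: [-0.704, 0.062, 0.705, 0.062]
ft_force: [0.3, 1.7, 0.4]
width: 0.0003
spoke angle mod60 hist (2deg bins; rest=20.2): [  0   0   0   0   0   0   0   1   5   7   3   5   2   3   1   0   0   8
  69 165 116   8   0   0   0   0   0   0   0   0]
t 3.1 p [ 0.471  -0.3998  0.147 ] q [-0.704  0.061  0.705  0.061] F [ 0.2  1.2 -0.5] w 0.0006
ROW 0.3 -0.001 -0.001 -0.001 0.0 0.001
```

```bash
python3 -m pendant '0 0 0 0 0 0;0 0 0 0 0 0;0 0 0 0 0 0;0 0 0 0 0 0;0 0 0 0 0 0'; python3 -c "
from h import *
caro('pics/t3.png')"
```

```text
time: 3.6
ee_pos: [0.4715, -0.3993, 0.1475]
eef_rot: [0.705, -0.061, -0.704, -0.06]
ft_force: [-0.3, -0.6, -0.5]
width: 0.0005
spoke angle mod60 hist (2deg bins; rest=20.2): [  0   0   0   0   0   0   0   1   7   5   3   4   5   3   2   0   0   3
  73 165 112  12   0   0   0   0   0   0   0   0]
```

View pics/t3.png

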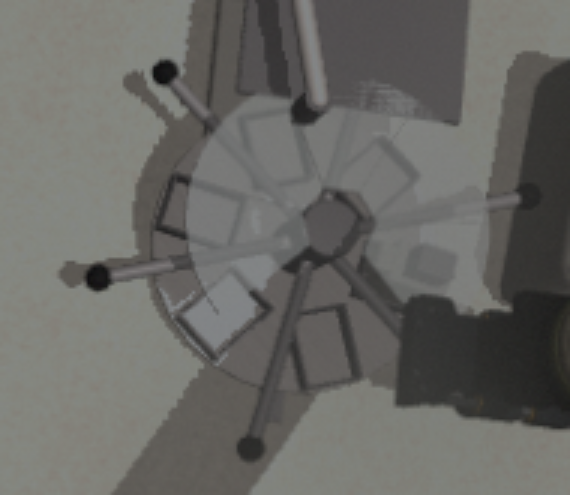

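The carousel stopped about 41° on, exactly where the finger left the spoke, so there was no snap. I'll push that spoke (ball at crop (250,448)) through the full 60°.

```bash
python3 -m pendant '0 -0.2 0.1 0 0 0;0 -0.4 0.184 0 0 0;0 -0.4 0.184 0 0 0;0.15 -0.4 0.184 0 0 0;0.3 -0.4 0.184 0 0 0;0.3 -0.4 0.184 0 0 0;0.3 -0.4 0.184 0 0 0'; python3 -m pendant '0 -0.06 0 0 0 0;0 -0.12 -0.005 0 0 0;0 -0.17 -0.02 0 0 0;0 -0.22 -0.03 0 0 0;0 -0.26 -0.04 0 0 0;0 -0.28 -0.046 0 0 0;0 -0.28 -0.046 0 0 0'; python3 -c "
from h import *
caro('pics/t4.png');st()"
```

```text
time: 4.35
ee_pos: [0.4432, -0.2933, 0.0729]
eef_rot: [-0.704, 0.061, 0.705, 0.061]
ft_force: [0.3, -1.8, 0.7]
width: 0.0002
time: 5.05
ee_pos: [0.4668, -0.225, 0.0722]
eef_rot: [-0.704, 0.06, 0.705, 0.06]
ft_force: [-1.1, 1.0, -0.4]
width: 0.0006
spoke angle mod60 hist (2deg bins; rest=20.2): [ 0  0  0  0  0  0  0  0  6 51 93 73  7  5  2  0  0  0  0  0  0  0  0  0
  0  0  0  0  0  0]
t 5.1 p [ 0.4665 -0.2256  0.0721] q [-0.704  0.06   0.705  0.061] F [0.  0.1 0.1] w 0.0006
```

```bash
python3 -m pendant '-0.15 0 0 0 0 0;-0.3 0.1 0 0 0 0;-0.3 0.3 0 0 0 0;-0.3 0.5 -0.05 0 0 0;-0.3 0.682 -0.138 0 0 0;-0.3 0.682 -0.138 0 0 0;-0.3 0.682 -0.138 0 0 0;-0.15 0.682 -0.138 0 0 0';python3 -m pendant '0.15 0 0 0 0 0;0.15 0 0 0 0 0;0.15 0 0 0 0 0'; python3 -m pendant '0 -0.065 0.056 0 0 0;0 -0.129 0.099 0 0 0;0 -0.208 0.138 0 0 0;0 -0.282 0.162 0 0 0;0 -0.368 0.179 0 0 0;0 -0.445 0.184 0 0 0;0 -0.489 0.182 0 0 0;0 -0.489 0.182 0 0 0';python3 -m pendant '0 -0.04 -0.003 0 0 0;0 -0.08 -0.01 0 0 0;0 -0.11 -0.02 0 0 0;0 -0.14 -0.026 0 0 0;0 -0.17 -0.034 0 0 0;0 -0.193 -0.046 0 0 0;0 -0.193 -0.046 0 0 0';python3 -m pendant '-0.15 0 0 0 0 0;-0.3 0 0 0 0 0;-0.5 -0.3 0 0 0 0;-0.5 -0.5 0 0 0 0;-0.5 -0.7 0 0 0 0;-0.5 -0.7 0 0 0 0;-0.5 -0.7 0 0 0 0'; python3 -c "
from h import *
caro('pics/t5.png');st()"
```

```text
time: 5.9
ee_pos: [0.474, -0.4011, 0.114]
eef_rot: [0.707, -0.062, -0.702, -0.059]
ft_force: [1.4, -0.5, 0.7]
width: 0.0008
time: 6.2
ee_pos: [0.4715, -0.399, 0.073]
eef_rot: [-0.704, 0.06, 0.705, 0.061]
ft_force: [1.4, -0.0, 1.1]
width: 0.0002
time: 7.0
ee_pos: [0.449, -0.2708, 0.0744]
eef_rot: [0.706, -0.06, -0.704, -0.059]
ft_force: [0.3, 0.2, 0.0]
width: 0.0006
time: 7.7
ee_pos: [0.4674, -0.2248, 0.0721]
eef_rot: [-0.704, 0.06, 0.705, 0.06]
ft_force: [-0.2, 0.5, 0.8]
width: 0.0006
time: 8.4
ee_pos: [0.4977, -0.0479, 0.1981]
eef_rot: [0.705, -0.057, -0.704, -0.058]
ft_force: [-0.1, 0.1, -0.0]
width: 0.0008
spoke angle mod60 hist (2deg bins; rest=20.2): [ 0  0  0  0  0  0  0  2  9 69 95 45  4  3  2  0  0  0  0  0  0  0  0  0
  0  0  0  0  0  0]
t 8.45 p [ 0.4972 -0.0512  0.1976] q [ 0.705 -0.059 -0.704 -0.059] F [-0.6 -1.9 -0.5] w 0.0003
```

View pics/t5.png

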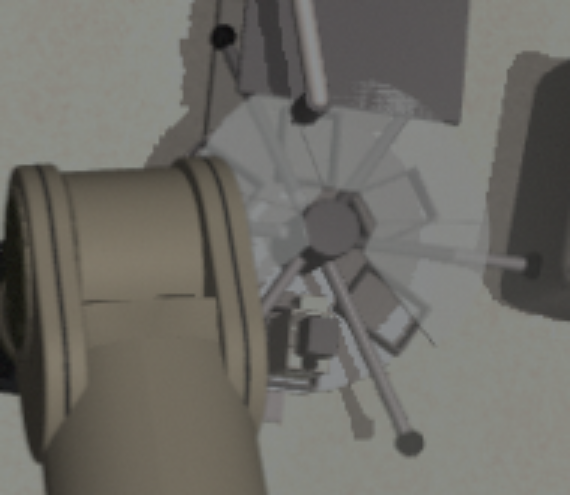

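The spent pack is in the opening, with its tab near crop (318,335), pixel (486,232). Next I'll measure the tab.

Run:
```python
from h import *
i,d,X,c=cam("top")
comps(X,.112,.128,465,215,505,260,4)
comps(X,.086,.098,465,210,505,260,4)
i2,d,X2,c2=cam("scene")
m=(X2[...,2]>.108)&(X2[...,2]<.128)&(np.hypot(X2[...,0]-.514,X2[...,1]+.294)<.05)
v,u=np.nonzero(m);print(len(v),u.mean(),v.mean(),X2[m].mean(0))
a=i2[280:460,170:350];cv2.imwrite("pics/s1.png",cv2.resize(a,None,fx=3,fy=3))
print(proj(c2,[[.5139,-.2938,.03],[.5139,-.2938,.122]]))
```

```text
comp px [487. 232.] n 146 mean [ 0.5129 -0.2925  0.1201] rect [ 513.  -293.8] [25.7 30.7] 82.3
comp px [481. 231.] n 196 mean [ 0.5185 -0.2904  0.0912] rect [ 518.9 -293.9] [34.8 63.7] 83.8
comp px [498. 224.] n 7 mean [ 0.5338 -0.3336  0.0873] rect [ 534.5 -334.1] [10.7  4.7] 11.9
comp px [502. 234.] n 4 mean [ 0.5097 -0.3425  0.0869] rect [ 510.  -342.3] [6.8 1.7] 52.2
211 237.12322274881515 320.50236966824644 [ 0.51581901 -0.29946476  0.11957492]
[[242.58849576 346.90326392]
 [237.89902435 317.4754636 ]]
```

View pics/s1.png

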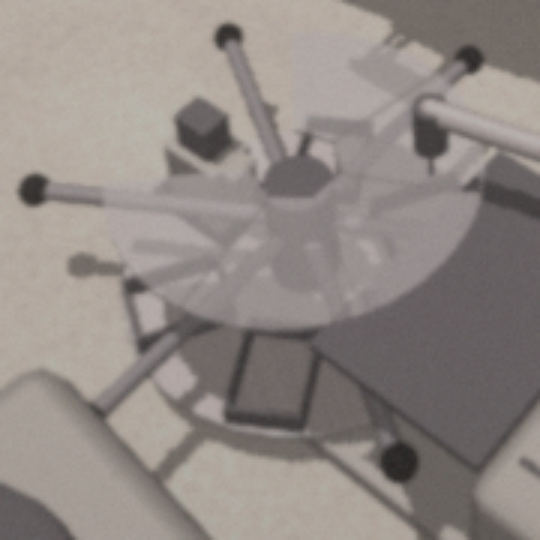

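The pack sits upright in the bay in the opening. Its tab centre is at about (0.513, -0.2935), matching the computed opening point. Next I'll grasp it.

```bash
python3 -c "
from h import *
plan(.5133,-.2936,.17,-99)"; python3 -m pendant '0 0.4 0 0 0 0;0 0.7 0 0 0 0;0.05 0.92 -0.2 0 0 0;0.1 0.92 -0.225 0 0 0;0.1 0.92 -0.225 0 0 0;0.1 0.92 -0.225 0 0 0;0.1 0.92 -0.225 0 0 0' 0.15 40;python3 -c "
from h import *
plan(.5133,-.2936,.097,-99)"
```

```text
t 8.55 p [ 0.4966 -0.0545  0.197 ] q [-0.704  0.061  0.705  0.061] F [ 0.1 -1.5 -0.4] w 0.0004
ROW 0.108 0.931 -0.23 -0.01 0.0 -0.0
time: 9.25
ee_pos: [0.5116, -0.292, 0.1711]
eef_rot: [-0.704, 0.062, 0.705, 0.062]
ft_force: [0.5, 0.2, -0.0]
width: 0.0463
t 9.25 p [ 0.5116 -0.292   0.1711] q [-0.704  0.062  0.705  0.062] F [ 0.5  0.2 -0. ] w 0.0463
ROW 0.296 0.005 -0.008 -0.012 0.001 0.0
```

```bash
python3 -m pendant '0.1 0.005 -0.008 0 0 0;0.2 0.005 -0.008 0 0 0;0.296 0.005 -0.008 0 0 0;0.296 0.005 -0.008 0 0 0;0.296 0.005 -0.008 0 0 0'; python3 -m pendant '0 0 0 0 0 0;0 0 0 0 0 0;0 0 0 0 0 0;0 0 0 0 0 0;0 0 0 0 0 0' -1 40; python3 -m pendant '-0.1 0 0 0 0 0;-0.2 0 0 0 0 0;-0.3 0 0 0 0 0;-0.4 0 0 0 0 0;-0.5 0 0 0 0 0;-0.5 0 0 0 0 0';python3 - <<'E'
from h import *
i,d,X,c=cam("top")
comps(X,.04,.06,205,235,320,330,40);plan(.405,.264,.22,-90+7.7)
E
```

```text
time: 9.75
ee_pos: [0.5148, -0.2911, 0.0992]
eef_rot: [0.705, -0.06, -0.704, -0.06]
ft_force: [0.2, -0.4, 0.6]
width: 0.0497
time: 10.25
ee_pos: [0.515, -0.2919, 0.0987]
eef_rot: [0.705, -0.061, -0.704, -0.061]
ft_force: [-0.2, -0.4, 1.4]
width: 0.0235
time: 10.85
ee_pos: [0.5161, -0.2922, 0.2267]
eef_rot: [0.706, -0.061, -0.703, -0.06]
ft_force: [0.4, 0.3, -2.0]
width: 0.0238
comp px [255. 285.] n 445 mean [0.4063 0.2659 0.0478] rect [404.9 264. ] [130.5 171.8] 7.7
t 10.9 p [ 0.5154 -0.2918  0.2244] q [ 0.705 -0.061 -0.704 -0.06 ] F [-0.4 -0.6 -2.9] w 0.0239
ROW 0.014 -2.115 0.815 -0.204 -0.001 -0.001
```

```bash
python3 -m pendant '0 -0.15 0.05 -0.05 0 0;0 -0.35 0.15 -0.1 0 0;0 -0.55 0.25 -0.15 0 0;0 -0.75 0.35 -0.2 0 0;0 -1 0.45 -0.2 0 0;0 -1 0.45 -0.2 0 0'; python3 -c "
from h import *
plan(.405,.264,.22,-82.3)"
```

```text
time: 11.5
ee_pos: [0.4448, -0.0229, 0.2218]
eef_rot: [-0.705, -0.046, 0.706, -0.046]
ft_force: [0.6, 0.8, -1.3]
width: 0.0239
t 11.5 p [ 0.4448 -0.0229  0.2218] q [-0.705 -0.046  0.706 -0.046] F [ 0.6  0.8 -1.3] w 0.0239
ROW 0.008 -1.159 0.008 -0.002 0.001 0.0
```

```bash
python3 -m pendant '0 -0.2 0.008 0 0 0;0 -0.4 0.008 0 0 0;0 -0.6 0.008 0 0 0;0 -0.8 0.008 0 0 0;0 -1 0.008 0 0 0;0 -1 0.008 0 0 0;0 -1 0.008 0 0 0'; python3 -m pendant '0 -0.14 0 0 0 0;0.1 -0.14 0 0 0 0;0.2 -0.14 0 0 0 0'
python3 - <<'E'
from h import *
i,d,X,c=cam("top");i2,d,X2,c2=cam("scene")
comps(X2,.044,.056,285,180,360,235,30)
cv2.imwrite("pics/s2.png",cv2.resize(i2[130:290,240:440],None,fx=3,fy=3))
print(proj(c2,[[.405,.264,.05]]))
plan(.405,.264,.078,-82.3)
E
```

```text
time: 12.2
ee_pos: [0.4116, 0.2223, 0.2218]
eef_rot: [-0.705, -0.046, 0.706, -0.046]
ft_force: [-0.5, -0.7, -2.5]
width: 0.0238
time: 12.5
ee_pos: [0.4084, 0.2557, 0.172]
eef_rot: [0.706, 0.045, -0.706, 0.045]
ft_force: [0.4, -0.2, -1.9]
width: 0.0236
comp px [320. 205.] n 275 mean [0.4149 0.2422 0.0486] rect [405.8 260.5] [131.3 173.8] 7.9
[[321.16365994 200.29706533]]
t 12.6 p [0.4067 0.2536 0.1697] q [-0.704 -0.044  0.708 -0.046] F [-0.6 -0.3 -2.1] w 0.0236
ROW 0.367 -0.043 -0.001 -0.005 0.004 -0.002
```

View pics/s2.png

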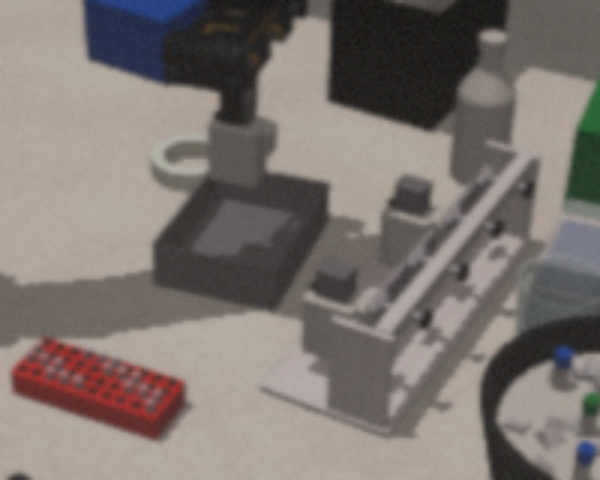

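The pack hangs over the tray (crop (240,150) above (240,240)). The tray hasn't moved and both fresh packs are on the rail. I'll lower the pack and release it.

```bash
python3 -m pendant '0.1 -0.043 0 0 0 0;0.2 -0.043 0 0 0 0;0.3 -0.043 0 0 0 0;0.375 -0.043 0 0 0 0;0.375 -0.043 0 0 0 0;0.375 -0.043 0 0 0 0'; python3 -m pendant '0 0 0 0 0 0;0 0 0 0 0 0;0 0 0 0 0 0' 0.15; python3 -m pendant '-0.15 0 0 0 0 0;-0.3 0 0 0 0 0;-0.5 0 0 0 0 0;-0.5 0 0 0 0 0'
python3 - <<'E'
from h import *
i,d,X,c=cam("scene")
m=(np.hypot(X[...,0]-.405,X[...,1]-.264)<.055)&(X[...,2]>.055)&(X[...,2]<.15)
print(m.sum(),X[m].max(0) if m.any() else 0,X[m].mean(0))
# fresh packs in yaw -1.8 rail: tabs .5749,.2885 / .5699,.1292
plan(.5699,.1292,.18,-91.8)
E
```

```text
time: 13.2
ee_pos: [0.4074, 0.2665, 0.0804]
eef_rot: [0.706, 0.045, -0.706, 0.045]
ft_force: [-0.0, 0.0, -1.3]
width: 0.0239
time: 13.5
ee_pos: [0.4074, 0.2672, 0.0805]
eef_rot: [0.706, 0.045, -0.705, 0.045]
ft_force: [-0.5, 0.5, 0.5]
width: 0.0402
time: 13.9
ee_pos: [0.4091, 0.2693, 0.2111]
eef_rot: [0.709, 0.047, -0.702, 0.044]
ft_force: [0.6, 0.4, -0.1]
width: 0.0497
265 [0.44613254 0.27988076 0.10079329] [0.41393184 0.25720775 0.07565529]
t 13.95 p [0.4083 0.2682 0.208 ] q [ 0.708  0.046 -0.703  0.045] F [ 0.2  0.4 -1.4] w 0.0498
ROW 0.115 0.634 -0.569 0.106 -0.004 0.001
```

```bash
python3 -m pendant '0 0.2 -0.15 0.03 0 0;0 0.4 -0.3 0.06 0 0;0.05 0.55 -0.45 0.1 0 0;0.1 0.634 -0.569 0.106 0 0;0.1 0.634 -0.569 0.106 0 0;0.1 0.634 -0.569 0.106 0 0;0.1 0.634 -0.569 0.106 0 0' 0.15 55; python3 -c "
from h import *
plan(.5699,.1292,.099,-91.8)"
```

```text
time: 14.65
ee_pos: [0.5672, 0.1291, 0.179]
eef_rot: [-0.706, 0.01, 0.708, 0.011]
ft_force: [-1.4, 0.7, -1.0]
width: 0.05
t 14.65 p [0.5672 0.1291 0.179 ] q [-0.706  0.01   0.708  0.011] F [-1.4  0.7 -1. ] w 0.05
ROW 0.32 -0.0 -0.011 0.001 0.001 0.0
```

```bash
python3 -m pendant '0.1 0 -0.01 0 0 0;0.2 0 -0.01 0 0 0;0.3 0 -0.01 0 0 0;0.325 0 -0.01 0 0 0;0.325 0 -0.01 0 0 0;0.325 0 -0.01 0 0 0'; python3 -m pendant '0 0 0 0 0 0;0 0 0 0 0 0;0 0 0 0 0 0;0 0 0 0 0 0;0 0 0 0 0 0' -1 55; python3 -m pendant '-0.04 0 0 0 0 0;-0.08 0 0 0 0 0;-0.12 0 0 0 0 0;-0.18 0 0 0 0 0;-0.24 0 0 0 0 0;-0.3 0 0 0 0 0;-0.4 0 0 0 0 0;-0.4 0 0 0 0 0';python3 -m pendant '-0.06 0 0 0 0 0;-0.12 0 0 0 0 0;-0.12 0 0 0 0 0'
python3 - <<'E'
from h import *
i,d,X,c=cam("scene");cv2.imwrite("pics/s3.png",cv2.resize(i[110:290,260:460],None,fx=3,fy=3));st()
E
```

```text
time: 15.25
ee_pos: [0.571, 0.1289, 0.0999]
eef_rot: [0.708, -0.01, -0.706, -0.011]
ft_force: [-0.4, 0.6, 0.4]
width: 0.0501
time: 15.75
ee_pos: [0.5707, 0.1281, 0.0985]
eef_rot: [0.707, -0.011, -0.707, -0.011]
ft_force: [-0.7, 0.7, 1.3]
width: 0.0237
time: 16.55
ee_pos: [0.5726, 0.1287, 0.2028]
eef_rot: [0.709, -0.01, -0.705, -0.011]
ft_force: [0.3, 0.5, -1.7]
width: 0.0234
time: 16.85
ee_pos: [0.5716, 0.1284, 0.2308]
eef_rot: [0.708, -0.011, -0.706, -0.011]
ft_force: [-0.2, -0.3, -1.2]
width: 0.0234
t 16.9 p [0.5712 0.1282 0.2294] q [ 0.708 -0.011 -0.706 -0.011] F [-0.1  0.3 -2.3] w 0.0233
```

View pics/s3.png

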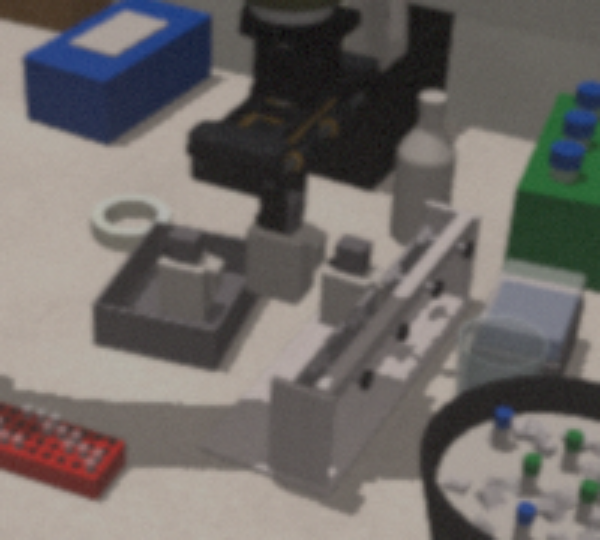

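The pack is free of the rail, upright in the gripper at crop (285,260). The spent pack stands in the tray at (190,280).

```bash
python3 -c "
from h import *
plan(.5137,-.2937,.225,-99.8)"; python3 -m pendant '0 0.15 0.05 0.02 0 0;0 0.3 0.1 0.04 0 0;0 0.5 0.13 0.06 0 0;0 0.7 0.16 0.08 0 0;0 0.9 0.18 0.093 0 0;0 1 0.2 0.093 0 0;0 1 0.2 0.093 0 0'; python3 -c "
from h import *
plan(.5137,-.2937,.225,-99.8)"
```

```text
t 16.9 p [0.5712 0.1282 0.2294] q [ 0.708 -0.011 -0.706 -0.011] F [-0.1  0.3 -2.3] w 0.0233
ROW 0.017 1.694 0.178 0.094 -0.001 0.0
time: 17.6
ee_pos: [0.5114, -0.1256, 0.2274]
eef_rot: [-0.704, 0.063, 0.705, 0.062]
ft_force: [0.2, 0.0, -2.1]
width: 0.0235
t 17.6 p [ 0.5114 -0.1256  0.2274] q [-0.704  0.063  0.705  0.062] F [ 0.2  0.  -2.1] w 0.0235
ROW 0.01 0.66 -0.128 -0.004 0.001 -0.001
```

```bash
python3 -m pendant '0 0.2 -0.04 0 0 0;0 0.4 -0.08 0 0 0;0 0.6 -0.12 0 0 0;0 0.66 -0.128 0 0 0;0 0.66 -0.128 0 0 0;0 0.66 -0.128 0 0 0'
python3 - <<'E'
from h import *
plan(.5137,-.2937,.0995,-99.8)
i,d,X,c=cam("scene");cv2.imwrite("pics/s4.png",cv2.resize(i[240:420,170:370],None,fx=3,fy=3))
# held pack underside via lowest white body points
m=(np.hypot(X[...,0]-.5137,X[...,1]+.2937)<.04)&(X[...,2]>.1)&(X[...,2]<.24);print(np.percentile(X[m][:,2],[1,3,50,97]))
plan(.5137,-.2937,.0995,-99.8)
E
```

```text
time: 18.2
ee_pos: [0.5169, -0.2869, 0.2277]
eef_rot: [-0.704, 0.059, 0.705, 0.06]
ft_force: [0.8, 1.7, -1.9]
width: 0.0232
t 18.2 p [ 0.5169 -0.2869  0.2277] q [-0.704  0.059  0.705  0.06 ] F [ 0.8  1.7 -1.9] w 0.0232
ROW 0.513 0.03 0.008 0.001 0.001 0.001
[0.16147342 0.16431574 0.20726964 0.23722459]
t 18.25 p [ 0.5172 -0.2862  0.228 ] q [-0.705  0.059  0.705  0.06 ] F [ 0.6  0.2 -1.8] w 0.0236
ROW 0.514 0.032 0.009 0.002 0.0 0.001
```

View pics/s4.png

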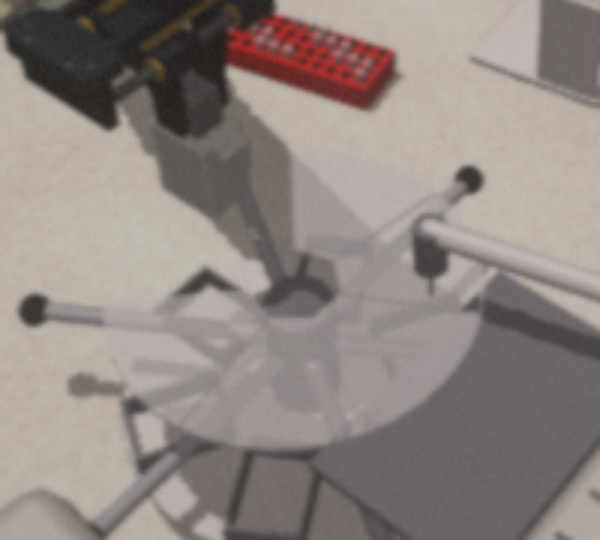

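The pack is upright above the opening. I'll correct the sideways offset while lowering.

```bash
python3 -m pendant '0 0.031 0.008 0 0 0;0.15 0.031 0.008 0 0 0;0.25 0.031 0.008 0 0 0;0.25 0.031 0.008 0 0 0;0.25 0.031 0.008 0 0 0'; python3 -c "
from h import *
plan(.5137,-.2937,.0995,-99.8)"
```

```text
time: 18.75
ee_pos: [0.5136, -0.2953, 0.1666]
eef_rot: [0.705, -0.06, -0.704, -0.06]
ft_force: [0.8, -0.1, -0.4]
width: 0.0233
t 18.75 p [ 0.5136 -0.2953  0.1666] q [ 0.705 -0.06  -0.704 -0.06 ] F [ 0.8 -0.1 -0.4] w 0.0233
ROW 0.269 -0.007 0.001 0.001 -0.0 -0.0
```

```bash
python3 -m pendant '0.08 -0.005 0 0 0 0;0.16 -0.005 0 0 0 0;0.22 -0.005 0 0 0 0;0.265 -0.005 0 0 0 0;0.265 -0.005 0 0 0 0;0.265 -0.005 0 0 0 0'; python3 -m pendant '0 0 0 0 0 0;0 0 0 0 0 0;0 0 0 0 0 0;0 0 0 0 0 0' 0.1; python3 -m pendant '-0.1 0 0 0 0 0;-0.2 0 0 0 0 0;-0.4 0 0 0 0 0;-0.4 -0.2 0 0 0 0;-0.4 -0.4 0 0 0 0;-0.4 -0.6 0 0 0 0;-0.4 -0.8 0 0 0 0;-0.4 -0.8 0 0 0 0'
python3 - <<'E'
from h import *
i,d,X,c=cam("top")
comps(X,.112,.130,465,210,505,260,4)
i,d,X,c=cam("scene")
comps(X,.112,.130,215,300,260,345,4)
plan(.4712,-.3994,.147,-99.8)
E
```

```text
time: 19.35
ee_pos: [0.5139, -0.2946, 0.1003]
eef_rot: [0.705, -0.06, -0.704, -0.06]
ft_force: [-0.2, -0.2, -1.6]
width: 0.0236
time: 19.75
ee_pos: [0.5136, -0.2946, 0.0999]
eef_rot: [0.705, -0.06, -0.704, -0.06]
ft_force: [-0.2, 0.2, -0.1]
width: 0.0449
time: 20.55
ee_pos: [0.5485, -0.0888, 0.2003]
eef_rot: [0.705, -0.055, -0.704, -0.057]
ft_force: [0.4, -0.8, 0.2]
width: 0.048
comp px [237. 320.] n 185 mean [ 0.5164 -0.2992  0.1208] rect [ 514.3 -297.2] [24.1 31.3] 80.2
comp px [258. 341.] n 15 mean [ 0.5823 -0.3208  0.1183] rect [ 581.4 -321.1] [ 4.2 15.9] 34.1
t 20.65 p [ 0.5476 -0.0962  0.1998] q [ 0.705 -0.059 -0.704 -0.059] F [-0.2 -0.4  0.3] w 0.048
ROW 0.211 1.247 0.099 0.002 -0.0 -0.0
```

The pack is seated (tab top 0.121, centred). Now I'll push the carousel on one bay.

```bash
python3 -m pendant '0 0.2 0.05 0 0 0;0 0.4 0.1 0 0 0;0 0.6 0.1 0 0 0;0.05 0.8 0.1 0 0 0;0.1 1 0.1 0 0 0;0.1 1 0.1 0 0 0' -1; python3 -m pendant '0 0.2 0 0 0 0;0 0.247 0 0 0 0;0 0.247 0 0 0 0;0 0.247 0 0 0 0';python3 -c "
from h import *
plan(.4712,-.3994,.072,-99.8)"
```

```text
time: 21.25
ee_pos: [0.4752, -0.3481, 0.1725]
eef_rot: [-0.703, 0.065, 0.706, 0.063]
ft_force: [-0.7, 0.6, -0.1]
width: 0.0076
time: 21.65
ee_pos: [0.4697, -0.4003, 0.1744]
eef_rot: [-0.704, 0.06, 0.705, 0.061]
ft_force: [-0.6, 0.8, -0.0]
width: 0.0002
t 21.65 p [ 0.4697 -0.4003  0.1744] q [-0.704  0.06   0.705  0.061] F [-0.6  0.8 -0. ] w 0.0002
ROW 0.41 -0.004 -0.005 -0.0 0.0 0.0
```

```bash
python3 -m pendant '0.15 -0.004 -0.005 0 0 0;0.3 -0.004 -0.005 0 0 0;0.41 -0.004 -0.005 0 0 0;0.41 -0.004 -0.005 0 0 0;0.41 -0.004 -0.005 0 0 0'; python3 -m pendant '0 -0.065 0.056 0 0 0;0 -0.129 0.099 0 0 0;0 -0.208 0.138 0 0 0;0 -0.282 0.162 0 0 0;0 -0.368 0.179 0 0 0;0 -0.445 0.184 0 0 0;0 -0.489 0.182 0 0 0;0 -0.489 0.182 0 0 0';python3 -m pendant '0 -0.04 -0.003 0 0 0;0 -0.08 -0.01 0 0 0;0 -0.11 -0.02 0 0 0;0 -0.14 -0.026 0 0 0;0 -0.17 -0.034 0 0 0;0 -0.193 -0.046 0 0 0;0 -0.193 -0.046 0 0 0';python3 -m pendant '-0.15 0 0 0 0 0;-0.3 0 0 0 0 0;-0.5 -0.3 0 0 0 0;-0.5 -0.5 0 0 0 0;-0.5 -0.7 0 0 0 0;-0.5 -0.9 0 0 0 0;-0.5 -0.9 0 0 0 0' 0.15; python3 -c "
from h import *
caro('pics/t6.png');i,d,X,c=cam('scene');cv2.imwrite('pics/s6.png',cv2.resize(i[260:450,160:350],None,fx=2.8,fy=2.8));plan(.5749,.2885,.2,-91.8)"
```

```text
time: 22.15
ee_pos: [0.472, -0.3988, 0.073]
eef_rot: [0.705, -0.06, -0.704, -0.06]
ft_force: [0.2, -0.2, 0.5]
width: 0.0003
time: 22.95
ee_pos: [0.4488, -0.2704, 0.0739]
eef_rot: [0.706, -0.06, -0.704, -0.059]
ft_force: [0.1, -0.8, 0.4]
width: 0.0004
time: 23.65
ee_pos: [0.4672, -0.2245, 0.0719]
eef_rot: [-0.705, 0.059, 0.705, 0.06]
ft_force: [-0.1, -0.6, -0.3]
width: 0.0005
time: 24.35
ee_pos: [0.5049, -0.0004, 0.1976]
eef_rot: [0.705, -0.059, -0.704, -0.059]
ft_force: [0.6, 0.4, -0.8]
width: 0.0468
spoke angle mod60 hist (2deg bins; rest=20.2): [  0   0   0   0   0   0   0   0  17 113 144  68   5   1   1   0   0   0
   0   0   0   0   0   0   0   0   0   0   0   0]
t 24.45 p [0.5051 0.0019 0.1975] q [ 0.705 -0.057 -0.705 -0.058] F [-0.1  0.4 -0.1] w 0.0492
ROW -0.007 -1.176 -0.09 -0.087 -0.0 0.001
```

View pics/s6.png

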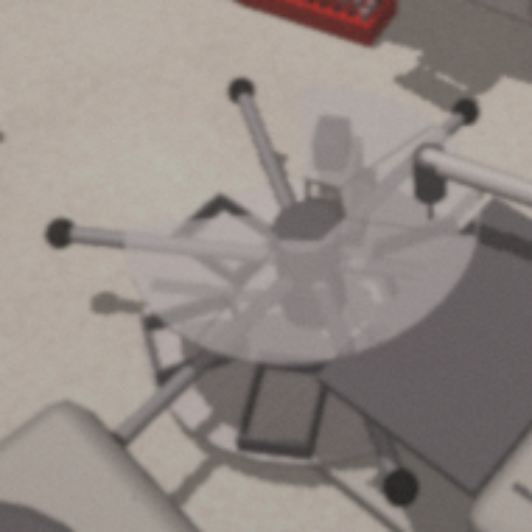

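The first pack stands upright under the cover (crop (333,150)), and an empty bay is in the opening with the spokes at rest. Now the second pack.

```bash
python3 -m pendant '0 -0.2 0 -0.02 0 0;0 -0.4 -0.02 -0.04 0 0;0 -0.6 -0.05 -0.06 0 0;0 -0.8 -0.09 -0.087 0 0;0 -1 -0.09 -0.087 0 0;0 -1 -0.09 -0.087 0 0;0 -1 -0.09 -0.087 0 0' 0.15 55
python3 - <<'E'
from h import *
i,d,X,c=cam("scene");comps(X,.114,.126,355,180,400,215,10)
plan(.5749,.2885,.18,-91.8)
E
```

```text
time: 25.15
ee_pos: [0.5689, 0.2394, 0.1962]
eef_rot: [-0.706, 0.013, 0.708, 0.013]
ft_force: [1.4, -0.1, 0.5]
width: 0.0501
comp px [378. 192.] n 73 mean [0.5772 0.2831 0.1207] rect [576.7 286.9] [30.1 29.9] 86.6
t 25.2 p [0.5694 0.2376 0.1964] q [-0.707  0.014  0.707  0.014] F [-0.6 -1.3 -0.6] w 0.05
ROW 0.065 -0.205 -0.014 -0.006 0.001 -0.001
```

```bash
python3 -m pendant '0 -0.15 -0.014 0 0 0;0.03 -0.203 -0.014 0 0 0;0.06 -0.203 -0.014 0 0 0;0.06 -0.203 -0.014 0 0 0;0.06 -0.203 -0.014 0 0 0'; python3 -c "
from h import *
plan(.5749,.2885,.099,-91.8)"
```

```text
time: 25.7
ee_pos: [0.5754, 0.2868, 0.1817]
eef_rot: [-0.707, 0.015, 0.707, 0.014]
ft_force: [-0.6, 0.1, 0.0]
width: 0.0497
t 25.7 p [0.5754 0.2868 0.1817] q [-0.707  0.015  0.707  0.014] F [-0.6  0.1  0. ] w 0.0497
ROW 0.331 -0.007 0.002 -0.007 0.0 -0.001
```

```bash
python3 -m pendant '0.1 -0.005 0 0 0 0;0.2 -0.005 0 0 0 0;0.3 -0.005 0 0 0 0;0.33 -0.005 0 0 0 0;0.33 -0.005 0 0 0 0;0.33 -0.005 0 0 0 0'; python3 -m pendant '0 0 0 0 0 0;0 0 0 0 0 0;0 0 0 0 0 0;0 0 0 0 0 0;0 0 0 0 0 0' -1 55; python3 -m pendant '-0.04 0 0 0 0 0;-0.08 0 0 0 0 0;-0.12 0 0 0 0 0;-0.18 0 0 0 0 0;-0.24 0 0 0 0 0;-0.3 0 0 0 0 0;-0.4 0 0 0 0 0;-0.4 0 0 0 0 0';python3 -m pendant '-0.06 0 0 0 0 0;-0.12 0 0 0 0 0;-0.12 0 0 0 0 0'; python3 -c "
from h import *
i,d,X,c=cam('scene');s=r.read_state()['ee_pos'];cv2.imwrite('pics/s7.png',cv2.resize(i[110:290,260:460],None,fx=3,fy=3))
m=(np.hypot(X[...,0]-s[0],X[...,1]-s[1])<.04)&(X[...,2]>.12)&(X[...,2]<.25);print(np.percentile(X[m][:,2],[1,3,50,97]))
plan(.5137,-.2937,.225,-99.8)"
```

```text
time: 26.3
ee_pos: [0.5757, 0.2902, 0.101]
eef_rot: [0.708, -0.014, -0.706, -0.014]
ft_force: [0.4, 0.0, 1.3]
width: 0.0502
time: 26.8
ee_pos: [0.575, 0.2904, 0.0998]
eef_rot: [0.707, -0.014, -0.707, -0.014]
ft_force: [-0.6, 0.4, 1.9]
width: 0.0238
time: 27.6
ee_pos: [0.5767, 0.2914, 0.2044]
eef_rot: [0.709, -0.013, -0.705, -0.015]
ft_force: [-0.3, -0.6, -2.1]
width: 0.0239
time: 27.9
ee_pos: [0.5757, 0.291, 0.2322]
eef_rot: [0.708, -0.013, -0.706, -0.015]
ft_force: [-0.1, 0.6, -1.9]
width: 0.0236
[0.1650765  0.16719034 0.20799517 0.24725831]
t 27.95 p [0.5753 0.2907 0.2307] q [ 0.708 -0.014 -0.706 -0.014] F [-0.3  0.4 -2. ] w 0.0236
ROW 0.021 2.346 0.154 0.088 -0.001 0.001
```

The second pack is held (2 N load, width 24 mm). I'll carry it over.

```bash
python3 -m pendant '0 0.15 0.05 0.02 0 0;0 0.3 0.1 0.04 0 0;0 0.5 0.13 0.06 0 0;0 0.7 0.13 0.08 0 0;0 0.85 0.13 0.088 0 0;0 1 0.13 0.088 0 0;0 1 0.13 0.088 0 0'; python3 -m pendant '0 0.2 0 0 0 0;0 0.4 0 0 0 0;0 0.6 0 0 0 0;0 0.8 0 0 0 0;0 0.95 0 0 0 0;0 0.95 0 0 0 0;0 0.95 0 0 0 0'; python3 -c "
from h import *
plan(.5137,-.2937,.225,-99.8)"
```

```text
time: 28.65
ee_pos: [0.5323, 0.0351, 0.2287]
eef_rot: [-0.704, 0.065, 0.705, 0.063]
ft_force: [0.2, 0.6, -2.2]
width: 0.0236
time: 29.35
ee_pos: [0.4917, -0.1923, 0.2289]
eef_rot: [-0.704, 0.061, 0.705, 0.061]
ft_force: [-0.3, 1.2, -2.3]
width: 0.0236
t 29.35 p [ 0.4917 -0.1923  0.2289] q [-0.704  0.061  0.705  0.061] F [-0.3  1.2 -2.3] w 0.0236
ROW 0.015 0.384 -0.157 -0.001 0.001 0.0
```

```bash
python3 -m pendant '0 0.15 -0.05 0 0 0;0 0.3 -0.12 0 0 0;0 0.384 -0.157 0 0 0;0 0.384 -0.157 0 0 0;0.1 0.384 -0.157 0 0 0;0.2 0.384 -0.157 0 0 0;0.25 0.384 -0.157 0 0 0;0.25 0.384 -0.157 0 0 0'; python3 -m pendant '0 0 0 0 0 0;0 0 0 0 0 0'; python3 -c "
from h import *
plan(.5137,-.2937,.1005,-99.8)"
```

```text
time: 30.15
ee_pos: [0.5138, -0.2914, 0.1653]
eef_rot: [-0.704, 0.059, 0.706, 0.061]
ft_force: [-0.5, 0.1, -1.4]
width: 0.0239
time: 30.35
ee_pos: [0.5151, -0.2934, 0.1686]
eef_rot: [0.705, -0.061, -0.704, -0.06]
ft_force: [-0.2, 0.3, -2.0]
width: 0.0237
t 30.35 p [ 0.5151 -0.2934  0.1686] q [ 0.705 -0.061 -0.704 -0.06 ] F [-0.2  0.3 -2. ] w 0.0237
ROW 0.272 0.002 0.006 -0.0 -0.001 -0.0
```

```bash
python3 -m pendant '0.08 0 0.004 0 0 0;0.16 0 0.004 0 0 0;0.22 0 0.004 0 0 0;0.27 0 0.004 0 0 0;0.27 0 0.004 0 0 0;0.27 0 0.004 0 0 0'; python3 -m pendant '0 0 0 0 0 0;0 0 0 0 0 0;0 0 0 0 0 0;0 0 0 0 0 0' 0.1; python3 -m pendant '-0.1 0 0 0 0 0;-0.2 0 0 0 0 0;-0.4 0 0 0 0 0;-0.4 -0.2 0 0 0 0;-0.4 -0.4 0 0 0 0;-0.4 -0.6 0 0 0 0;-0.4 -0.8 0 0 0 0;-0.4 -0.8 0 0 0 0'
python3 - <<'E'
from h import *
i,d,X,c=cam("scene")
comps(X,.112,.130,215,300,260,345,4)
plan(.4712,-.3994,.175,-99.8)
E
```

```text
time: 30.95
ee_pos: [0.5136, -0.2935, 0.0999]
eef_rot: [0.705, -0.061, -0.704, -0.061]
ft_force: [-0.1, -0.4, -2.0]
width: 0.0235
time: 31.35
ee_pos: [0.5133, -0.2934, 0.0997]
eef_rot: [0.705, -0.061, -0.704, -0.061]
ft_force: [-0.6, -0.2, -0.2]
width: 0.0449
time: 32.15
ee_pos: [0.5485, -0.0876, 0.2002]
eef_rot: [0.705, -0.056, -0.704, -0.058]
ft_force: [0.2, -0.2, 0.2]
width: 0.0479
comp px [238. 320.] n 185 mean [ 0.517  -0.298   0.1208] rect [ 514.8 -296.1] [24.4 32. ] 79.1
comp px [259. 340.] n 14 mean [ 0.5824 -0.3206  0.1182] rect [ 582.2 -320.5] [ 2.1 16.8] 34.8
t 32.2 p [ 0.548  -0.0921  0.2   ] q [ 0.705 -0.058 -0.704 -0.059] F [-0.6 -0.9 -0.5] w 0.0477
ROW 0.099 1.263 0.101 0.004 -0.0 0.001
```

It's seated like the first one. Now the last push.

```bash
python3 -m pendant '0 0.2 0.05 0 0 0;0 0.4 0.1 0 0 0;0 0.6 0.1 0 0 0;0.05 0.8 0.1 0 0 0;0.1 1 0.1 0 0 0;0.1 1 0.1 0 0 0' -1; python3 -m pendant '0 0.2 0 0 0 0;0 0.247 0 0 0 0;0 0.247 0 0 0 0;0 0.247 0 0 0 0';python3 -c "
from h import *
plan(.4712,-.3994,.072,-99.8)"
```

```text
time: 32.8
ee_pos: [0.4752, -0.3464, 0.1725]
eef_rot: [-0.703, 0.065, 0.705, 0.064]
ft_force: [-0.7, 0.2, 0.2]
width: 0.008
time: 33.2
ee_pos: [0.4694, -0.3988, 0.1744]
eef_rot: [-0.704, 0.061, 0.705, 0.061]
ft_force: [-0.1, 0.2, -0.8]
width: 0.0003
t 33.2 p [ 0.4694 -0.3988  0.1744] q [-0.704  0.061  0.705  0.061] F [-0.1  0.2 -0.8] w 0.0003
ROW 0.41 0.001 -0.007 -0.001 0.0 0.0
```

```bash
python3 -m pendant '0.15 0 -0.005 0 0 0;0.3 0 -0.005 0 0 0;0.41 0 -0.005 0 0 0;0.41 0 -0.005 0 0 0;0.41 0 -0.005 0 0 0'; python3 -m pendant '0 -0.065 0.056 0 0 0;0 -0.129 0.099 0 0 0;0 -0.208 0.138 0 0 0;0 -0.282 0.162 0 0 0;0 -0.368 0.179 0 0 0;0 -0.445 0.184 0 0 0;0 -0.489 0.182 0 0 0;0 -0.489 0.182 0 0 0';python3 -m pendant '0 -0.04 -0.003 0 0 0;0 -0.08 -0.01 0 0 0;0 -0.11 -0.02 0 0 0;0 -0.14 -0.026 0 0 0;0 -0.17 -0.034 0 0 0;0 -0.193 -0.046 0 0 0;0 -0.193 -0.046 0 0 0';python3 -m pendant '-0.15 0 0 0 0 0;-0.3 0 0 0 0 0;-0.5 -0.3 0 0 0 0;-0.5 -0.5 0 0 0 0;-0.5 -0.7 0.3 0 0 0;-0.5 -0.9 0.4 0 0 0;-0.5 -0.9 0.4 0 0 0;-0.5 -0.9 0.4 0 0 0'; python3 -c "
from h import *
caro('pics/t8.png');i,d,X,c=cam('scene');cv2.imwrite('pics/s8.png',cv2.resize(i[110:450,160:460],None,fx=1.75,fy=1.75));st()
comps(X,.044,.056,285,180,360,235,30)"
```

```text
time: 33.7
ee_pos: [0.4715, -0.3985, 0.073]
eef_rot: [0.705, -0.06, -0.704, -0.06]
ft_force: [0.5, 0.5, 0.2]
width: 0.0005
time: 34.5
ee_pos: [0.4484, -0.2701, 0.0739]
eef_rot: [0.705, -0.06, -0.704, -0.059]
ft_force: [-0.4, 0.1, -1.0]
width: 0.0006
time: 35.2
ee_pos: [0.4669, -0.2242, 0.0719]
eef_rot: [-0.704, 0.06, 0.705, 0.06]
ft_force: [-0.3, 0.3, -0.1]
width: 0.0003
time: 36.0
ee_pos: [0.4046, 0.017, 0.1973]
eef_rot: [0.705, -0.059, -0.705, -0.059]
ft_force: [-0.0, 0.1, 0.2]
width: -0.0001
spoke angle mod60 hist (2deg bins; rest=20.2): [  0   0   0   0   0   0   0   2  15 133 173  84   6   3   2   0   0   0
   0   0   0   0   0   0   0   0   0   0   0   0]
t 36.1 p [0.4057 0.0154 0.1975] q [ 0.705 -0.059 -0.704 -0.059] F [-0.  -0.6  0.2] w 0.0004
comp px [320. 204.] n 318 mean [0.4083 0.2494 0.0484] rect [405.6 262.2] [132.5 177.8] 7.3
comp px [323. 203.] n 67 mean [0.4172 0.253  0.05  ] rect [418.7 255.1] [64.3 23.9] 32.2
```

View pics/s8.png

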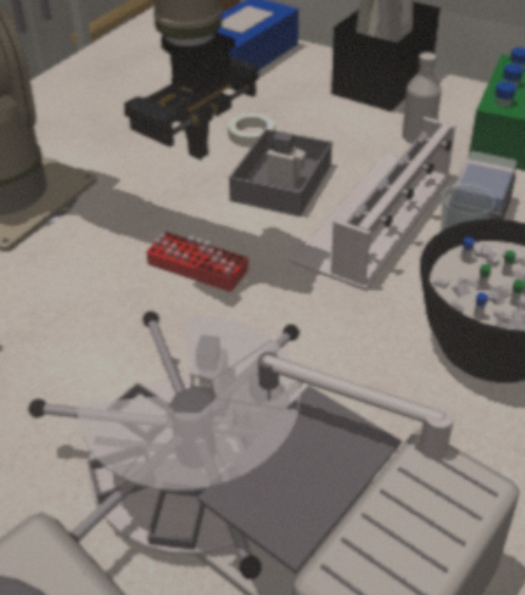

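View pics/t8.png

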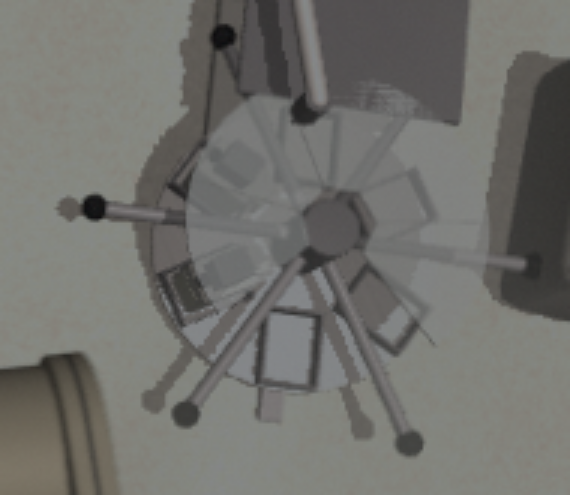

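Both fresh packs stand upright under the cover (top-view crop (235,265) and (237,155)), and an empty bay sits squarely in the opening at (290,345). The rail is empty, the spent pack stands in the tray, and the arm is clear of everything.

```bash
python3 -c "
from bench import close_job
print(close_job())"
```

```text
the job is handed in; nothing more can be done
None
```

The changeover is done and handed in at about 36 s of the 210 s allowed; the hand-in reports no verdict.

**What I did:** I pushed the carousel two bays clockwise to bring the spent pack into the opening and stood that pack in the tray. I then unclipped the two fresh packs on the rail and loaded each into its own bay, pushing the carousel on one bay after each.

**Last checks:**
- **Fresh packs:** both stand upright under the cover, and the rail is empty. Each tab top measured 0.121 m when loaded, about the 0.122 m expected for a seated pack.
- **Carousel:** an empty bay is in the opening, with the spokes within about 1° of the rest position.
- **Tray:** the spent pack stands inside it. The tray stayed level and where it was, to within measuring error.
- **Bystanders and arm:** no bystander in the final pictures looked moved, though I did not measure each one. The arm is clear of everything.

**What disagreed:**
- **First push:** it stopped about 41° on and did not snap to the next detent as described. I pushed that spoke the rest of the way and made every later push the full 60°.
- **Spent pack release:** it dropped about 6 mm when I let go, but stayed standing.

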